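# Close down the spray-glazing bench

### The arm

A 6-joint arm with a two-finger parallel gripper is mounted at the origin on the work surface. World frame = base frame: x ahead of the robot, y to its left, z up, the work surface at z = 0. Lengths are in m, angles in rad, forces in N, time in s.
With the tool pointing down it reaches from about 0.325 to 0.775 m from the base axis. Payload 5.5 kg.
Tool frame: the origin (TCP) lies between the finger pads; the fingertips stand 8 mm ahead of it and the grasp point (between the pads) lies 11 mm behind it (tcp_to_tips is the distance from the TCP to the fingertips, in m); z points along the fingers, y is the line along which they close (so a half turn about z gives the same grasp; the last joint's range is limited). The gripper opens to 88 mm and grips with 3 to 60 N. Pads are 20 mm wide; open, the fingers measure 115 mm over their backs; the gripper's body (75 mm by 178 mm) begins 61 mm behind the grasp point.
Start: joints at [1.191, 0.091, 1.231, -0, 1.82, -0.057], TCP at [0.19, 0.569, 0.231] pointing down, gripper open.
Joint ranges: [-2.87, 2.87], [-0.86, 2.18], [0.17, 2.46], [-1.51, 4.65], [0.06, 2.69], [-2.65, 2.65]. Speed limits (rad/s): [2.57, 2.57, 3.01, 3.14, 3.14, 3.14].

### API

Orientations are given as a unit quaternion [w, x, y, z].
In Python, from bench import * gives the robot as it stands. Calls block until the motion is done:
- move_to(position, orientation): joint-space move of the TCP to a pose.
- move_l(position, speed=0.15, orientation=None): straight line of the TCP; orientation=None keeps the orientation; speed is the mean speed in m/s.
- movej(angles): joint-space move.
- gripper_open() and close(): open the fingers fully, or close them until they stop; the grip force is fixed at half the most.
- hold(seconds).
- inverse_kinematics(position, orientation): joint angles nearest the present ones, or None.
- state(): the state.
- get_image(name): name is "scene" or "top"; returns a dict with "frame" (480x640x3 uint8, blue, green, red), "depth" (480x640 float32, m along the optical axis (not along the pixel's ray), 0 where there is no reading), "camera_matrix" (3x3 intrinsics, pixels), "k1" (the pictures are not rectified: a ray, as slopes to the right and down, at radius r is drawn at 1 + k1 r^2 times it, then the intrinsics apply), "view" (4x4, takes a point from world to camera coordinates). Camera axes: x right, y up, looking along -z (the intrinsics and any distortion apply to the point x, -y, -z); pixel columns grow to the right and rows downward; lengths in m; the calibration is good to about 2 mm. A picture is of the moment at which its call begins.
A pose or a line that the arm cannot do raises IKError and nothing moves.
- job_done(): hands the job in; it is judged then, once.
The state is a dict: "time": time; "joint_pos": joint angles; "dq": joint speeds; "joint_torque": joint torques, N m; "ee_pos": TCP position; "ee_rot": TCP orientation; "ft_force": force on the tool from outside, world axes, zero at the start; "moment": the same for the moment, N m; "finger_gap": finger opening in m; "finger_force": force on a finger pad.
Only numpy, scipy, OpenCV 4.12 (cv2) and the standard library are available. Lean on these libraries where they do the work, as an engineer would, in place of code of your own. Each camera call takes 0.05 s, during which the arm holds its last target. There are 200 camera calls.

### The job

Close down the spray-glazing corner: pull the brass sleeve of the fixed air coupler fully back so that the spray nozzle pops out, let the sleeve snap forward home, and lay the nozzle flat in the steel rinse tray. Also stand every loose glaze bottle and squat glaze jar upright on the ware board where one of its own kind already stands, its whole foot on the wood. Tip nothing over, and do not shift the bottle and the jar already on the boards or the stone huts.

Things in the scene. Friction and masses are not known exactly. Their poses are not given: they have to be found in the camera images.
- coupler: bench manifold fixed to the bench: base plate 70 mm wide, 10 mm thick, from local x -155 to +130 mm; at its +x end (x +85 to +130) an aluminium block with gauge, 132 mm tall. The coupler's axis is level along local x, 65 mm above the bench, its mouth facing local -x. Origin: underside of the base, on that axis line
- sleeve (a joint): sleeve travel in m: 0 = forward (home), 0.014 = fully back, along coupler local +x, away from the nozzle. Its spring drives it home: 4.5 N at 0, 11 N fully back. Past about 8 mm it unlocks the nozzle, which a spring pushes 20 to 25 mm out along local -x, clear of the sleeve; let go, the sleeve snaps home on its own
- sleeve_mid (a point): centre of the sleeve, on the coupler's axis: knurled brass sleeve 40 mm long and 42 mm thick, to be pinched across from above; the point moves with the sleeve
- rest_mid (a point): point on the coupler's axis midway between the two V rests (8 mm thick, 62 mm apart centre to centre, 38 mm wide, tops 2 mm below the axis) on which the nozzle lies before and after release; 54 mm free between them. After release, grasp the nozzle here from above and lift it straight up
- nozzle: spray nozzle, about 150 g: round aluminium body 26 mm in diameter, 90 mm long; origin on its axis mid-body; +x is the spray end, a 14 mm tip with two flat wings 36 mm across, reaching 70 mm from the origin; at -x a neck and 22 mm plug disc reach 72 mm. Locked, its origin is at coupler local (-60, 0, 65) mm with its +x along local -x; released, at local x about -80 to -85
- rinse_tray: open steel rinse tray fixed on the bench, 200 (x) x 110 (y) x 28 mm high outside, walls and floor 4 to 5 mm; origin: centre of its underside
- board_a: dark wooden ware board fixed on the bench, 280 (x) x 120 (y) x 15 mm, the one on which the glaze bottle bottle_0 already stands, 105 mm from the middle towards +x; origin: centre of its underside
- board_b: dark wooden ware board like board_a, the one on which the squat jar jar_0 already stands, 105 mm from the middle towards +x; origin: centre of its underside
- bottle_0: glaze bottle, white plastic with a paper band and black screw cap: straight body 48 mm in diameter up to 82 mm, then shoulder and cap 36 mm in diameter, 110 mm tall in all, about 220 g; origin: centre of its underside, z up its axis; it already stands on board_a and stays there
- jar_0: squat glaze jar, white plastic with a paper band and flat black lid: 60 mm in diameter, 68 mm tall, about 280 g; origin: centre of its underside, z up its axis; it already stands on board_b and stays there
- bottle_1: glaze bottle, white plastic with a paper band and black screw cap: straight body 48 mm in diameter up to 82 mm, then shoulder and cap 36 mm in diameter, 110 mm tall in all, about 220 g; origin: centre of its underside, z up its axis; may be absent
- bottle_2: glaze bottle, white plastic with a paper band and black screw cap: straight body 48 mm in diameter up to 82 mm, then shoulder and cap 36 mm in diameter, 110 mm tall in all, about 220 g; origin: centre of its underside, z up its axis; may be absent
- bottle_3: glaze bottle, white plastic with a paper band and black screw cap: straight body 48 mm in diameter up to 82 mm, then shoulder and cap 36 mm in diameter, 110 mm tall in all, about 220 g; origin: centre of its underside, z up its axis; may be absent
- jar_1: squat glaze jar, white plastic with a paper band and flat black lid: 60 mm in diameter, 68 mm tall, about 280 g; origin: centre of its underside, z up its axis; may be absent
- jar_2: squat glaze jar, white plastic with a paper band and flat black lid: 60 mm in diameter, 68 mm tall, about 280 g; origin: centre of its underside, z up its axis; may be absent
- hut_1: stone-look model hut (ware of the workshop, 84 mm wide, 90 mm tall), not part of the job: leave it alone; origin: centre of its underside
- hut_2: stone-look model hut (ware of the workshop, 80 mm wide, 80 mm tall), not part of the job: leave it alone; origin: centre of its underside
- hut_3: stone-look model hut (ware of the workshop, 76 mm wide, 75 mm tall), not part of the job: leave it alone; origin: centre of its underside
Mind the look-alikes: they are no part of the job. What is shaped like the bottle_3 but blue or pink is not meant.

How it is judged:
On the way, in this order (a step that is already met when the one before it is completed fails the run):
1. the sleeve is pulled fully back (value of joint sleeve above 0.0115 m), for 0.1 s.
2. the sleeve has snapped home and the nozzle is out of the coupler (value of joint sleeve below 0.002 m and x of nozzle in the frame of coupler below -0.075 m), for 0.2 s.
At the end, for the whole second after the job is handed in: The sleeve is home (within 2 mm), the nozzle lies flat at rest inside the rinse tray, and every bottle present stands upright (within 0.1 rad) on board_a, every jar present on board_b, its whole foot on the board (to within 1 mm), released and at rest (value of joint sleeve below 0.002 m and x of nozzle in the frame of rinse_tray between -0.05 and 0.05 m and y of nozzle in the frame of rinse_tray between -0.045 and 0.045 m and z of nozzle in the frame of rinse_tray below 0.026 m and linear speed of each of nozzle, bottle_1, bottle_2, bottle_3, jar_1, jar_2 below 0.02 m/s and x of bottle_1 in the frame of board_a between -0.117 and 0.117 m and y of bottle_1 in the frame of board_a between -0.037 and 0.037 m and z of bottle_1 in the frame of board_a between 0.01 and 0.022 m and angle between each of bottle_1, bottle_2, bottle_3, jar_1, jar_2's own z axis and vertical below 0.1 rad and x of bottle_2 in the frame of board_a between -0.117 and 0.117 m and y of bottle_2 in the frame of board_a between -0.037 and 0.037 m and z of bottle_2 in the frame of board_a between 0.01 and 0.022 m and x of bottle_3 in the frame of board_a between -0.117 and 0.117 m and y of bottle_3 in the frame of board_a between -0.037 and 0.037 m and z of bottle_3 in the frame of board_a between 0.01 and 0.022 m and x of jar_1 in the frame of board_b between -0.111 and 0.111 m and y of jar_1 in the frame of board_b between -0.031 and 0.031 m and z of jar_1 in the frame of board_b between 0.01 and 0.022 m and x of jar_2 in the frame of board_b between -0.111 and 0.111 m and y of jar_2 in the frame of board_b between -0.031 and 0.031 m and z of jar_2 in the frame of board_b between 0.01 and 0.022 m); the robot touches nothing.
It fails at once if a glaze bottle or jar is tipped over (angle between any of bottle_1, bottle_2, bottle_3, jar_1, jar_2, bottle_0, jar_0's own z axis and vertical above 0.9 rad).
It fails at once if the bottle or jar already on the boards, or a hut, is shifted by more than 3 cm (distance of any of bottle_0, jar_0, hut_1, hut_2, hut_3 from where it was at the start of the episode above 0.03 m).
Of bottle_1, bottle_2, bottle_3, jar_1, jar_2 only 3 to 5 are there at a start; the rules pass over those that are not, and their reading is None.
At some moment in a run one of jar_1, jar_2 may be knocked a few centimetres aside while the robot is not near it.
It also fails if it takes over 210 s, if anything falls off the work surface, if the arm or the gripper's body presses on something with over 40 N, if the wrist force passes 120 N, or if a joint passes its speed limit or range.

## Working session

There is one attempt and no reset: what is moved stays moved. The work goes in short steps, each a Python script; the robot and the scene stay as the last script left them, time stands still between calls to the robot, and variables do not carry over. Pictures are saved under pics/ and viewed, at most 14 in all, crops included, and the job is handed in when it is done.

```bash
mkdir -p pics; ls; cat > h.py <<'E'
from bench import *
import numpy as np, cv2
def snap(n):
    im=get_image(n); return im
def cloud(im):
    # world xyz per pixel
    K=np.array(im["camera_matrix"]);h,w=im["depth"].shape
    u,v=np.meshgrid(np.arange(w),np.arange(h))
    d=np.array([im["k1"],0,0,0,0],float)
    p=cv2.undistortPoints(np.stack([u,v],-1).reshape(-1,1,2).astype(np.float64),K,d).reshape(h,w,2)
    z=im["depth"].astype(float)
    c=np.stack([p[...,0]*z,-p[...,1]*z,-z,np.ones_like(z)],-1)
    W=c@np.linalg.inv(np.array(im["view"])).T
    W=W[...,:3]; W[z==0]=np.nan
    return W
def down(yaw):
    # tool z down, tool y (closing line) at angle yaw from world x ... closing dir = (cos yaw, sin yaw)
    from scipy.spatial.transform import Rotation as R
    y=np.array([np.cos(yaw),np.sin(yaw),0]);z=np.array([0,0,-1.]);x=np.cross(y,z)
    q=R.from_matrix(np.stack([x,y,z],1)).as_quat()
    return [q[3],q[0],q[1],q[2]]
E
python3 - <<'E'
from h import *
for n in("top","scene"):
    im=snap(n);cv2.imwrite(f"pics/{n}0.png",im["frame"]);np.save(f"{n}0.npy",cloud(im))
    print(n,im["k1"],np.linalg.inv(im["view"])[:3,3])
s=state();print(s["ee_rot"],s["finger_gap"],s["time"])
E
```

```text
pics
top -0.11013695444040615 [0.39375097 0.05238671 1.16664306]
scene 0.004754344511697503 [1.28487736 0.78452614 1.02183742]
[-1.93886276e-04  1.60734322e-01  9.86997309e-01 -8.67092742e-04] 0.08779312450475214 0.1
```

View pics/top0.png

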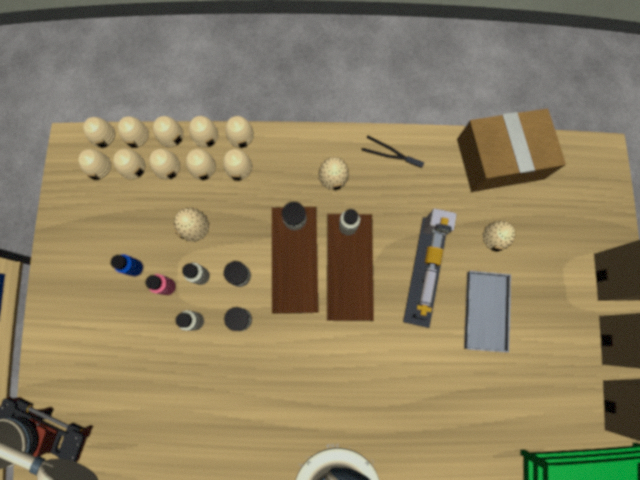

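View pics/scene0.png

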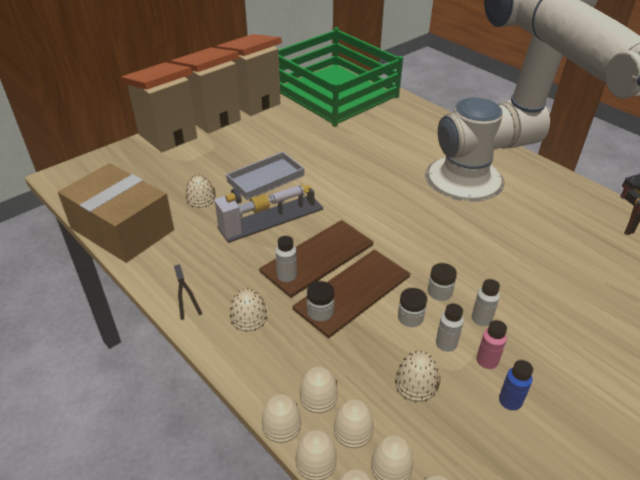

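White bottles to move: top pixels (194,272) and (187,320). The look-alikes, pink (159,284) and blue (125,264), stay. Jars to move: (236,273) and (236,319). bottle_0 (349,220) is on board_a and jar_0 (293,215) on board_b. The coupler's sleeve is at (434,257) and the tray at (487,311). Next I measure them and take a close crop.

```bash
cat > meas.py <<'E'
from h import *
def circ(W,uv,zmin,zmax,r=24):
    u,v=uv; P=W[v-r:v+r,u-r:u+r].reshape(-1,3); P=P[(P[:,2]>zmin)&(P[:,2]<zmax)]
    (c,rad)=cv2.minEnclosingCircle(P[:,:2].astype(np.float32)); return np.round([*c,rad,np.median(P[:,2]),len(P)],4)
E
python3 - <<'E'
from meas import *
W=np.load("top0.npy");I=cv2.imread("pics/top0.png")
for n,uv,a,b in[("b1",(194,272),.1,.12),("b2",(187,320),.1,.12),("bot0",(349,215),.115,.135),("j1",(236,273),.06,.075),("j2",(236,319),.06,.075),("jar0",(293,215),.075,.09)]:
    print(n,circ(W,uv,a,b))
def rect(n,u0,u1,v0,v1,zlo,zhi):
    M=np.zeros(W.shape[:2],bool);M[v0:v1,u0:u1]=1
    M&=(W[...,2]>zlo)&(W[...,2]<zhi);P=W[M][:,:2].astype(np.float32)
    r=cv2.minAreaRect(P);print(n,np.round(r[0],4),np.round(r[1],4),round(r[2],2),len(P), np.median(W[M][:,2]))
rect("A",322,380,200,330,.009,.02);rect("B",265,321,200,320,.009,.02)
rect("tray",460,515,262,360,.002,.04)
rect("base",400,460,205,335,.005,.015)
rect("block",425,462,205,232,.12,.14)
hsv=cv2.cvtColor(I,cv2.COLOR_BGR2HSV)
m=np.zeros(W.shape[:2],bool);m[240:272,420:450]=1
s=m&(hsv[...,1]>150)&(hsv[...,2]>120)&(W[...,2]>.07)
print("sleeve",s.sum(),np.round(W[s].mean(0),4),np.round(W[s].min(0),4),np.round(W[s].max(0),4))
# axis: ridge points of nozzle/sleeve
for v in range(236,325,4):
    row=W[v,405:460];k=row[:,2]>np.nanmax(row[:,2])-.006
    print(v,np.round(row[k].mean(0),4),end=";")
c=I[195:365,180:520]
cv2.imwrite("pics/crop.png",np.hstack([cv2.resize(I[240:345,110:260],(400,280),interpolation=2),cv2.resize(I[200:340,395:595],(400,280),interpolation=2)]))
E
```

```text
b1 [5.264e-01 3.643e-01 1.870e-02 1.098e-01 1.910e+02]
b2 [4.102e-01 3.726e-01 1.910e-02 1.097e-01 2.060e+02]
bot0 [ 6.629e-01 -1.790e-02  1.850e-02  1.247e-01  1.860e+02]
j1 [5.290e-01 2.612e-01 3.060e-02 6.780e-02 4.720e+02]
j2 [4.162e-01 2.533e-01 3.010e-02 6.760e-02 4.780e+02]
jar0 [6.804e-01 1.216e-01 3.060e-02 8.230e-02 4.490e+02]
A [ 0.5583 -0.0245] [0.2801 0.1201] 0.15 4531 0.014651529870203461
B [0.5748 0.1203] [0.2805 0.1196] 2.13 4398 0.01475733726655526
tray [ 0.4489 -0.3862] [0.1478 0.2552] 87.98 3253 0.004993230058890852
base [ 0.5564 -0.237 ] [0.3363 0.1516] 0.37 1506 0.009583571386025391
block [ 0.6482 -0.2438] [0.0373 0.0336] 76.48 128 0.12620528001186182
sleeve 225 [ 0.5771 -0.2281  0.0814] [ 0.5553 -0.2491  0.071 ] [ 0.5994 -0.2096  0.0881]
236 [ 0.6269 -0.2415  0.0752];240 [ 0.6166 -0.2381  0.0754];244 [ 0.6066 -0.2355  0.0745];248 [ 0.595  -0.2318  0.0824];252 [ 0.5845 -0.2304  0.0851];256 [ 0.5746 -0.2279  0.0844];260 [ 0.5648 -0.2255  0.0835];264 [ 0.5557 -0.2375  0.0793];268 [ 0.546  -0.2142  0.0751];272 [ 0.536  -0.2227  0.0767];276 [ 0.5262 -0.2176  0.0758];280 [ 0.5164 -0.2174  0.0754];284 [ 0.5064 -0.2154  0.0777];288 [ 0.4965 -0.2138  0.0782];292 [ 0.4871 -0.2106  0.0749];296 [ 0.4772 -0.2077  0.0758];300 [ 0.4676 -0.2063  0.0754];304 [ 0.4577 -0.2039  0.0779];308 [ 0.4485 -0.2014  0.0683];312 [ 0.4388 -0.2012  0.0691];316 [ 0.4296 -0.1991  0.0552];320 [ 0.4208 -0.2062  0.0115];324 [ 0.4107 -0.2062  0.0118];
```

View pics/crop.png

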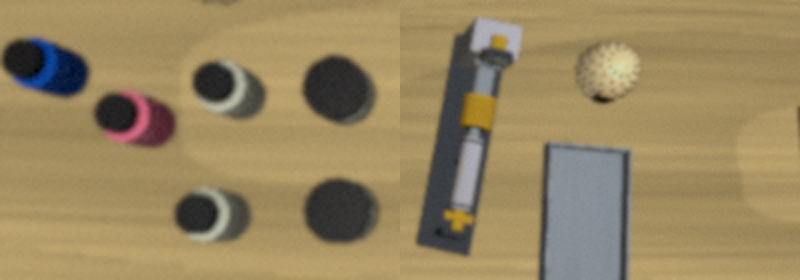

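The crop confirms the picks: the two white bottles and two jars, with pink and blue set apart. Brass sleeve is at crop (478,110) and the nozzle below it. Now I fix the coupler frame and the tray.

```bash
python3 - <<'E'
from h import *
W=np.load("top0.npy");S=np.load("scene0.npy");I=cv2.imread("pics/top0.png");J=cv2.imread("pics/scene0.png")
M=np.zeros(W.shape[:2],bool);M[205:335,400:460]=1
b=M&(W[...,2]>.004)&(W[...,2]<.017)&(I.max(-1)<110)
P=W[b];r=cv2.minAreaRect(P[:,:2].astype(np.float32));print("base",r,b.sum())
# left (+y) edge of the base, fully visible from camera
pts=[]
for v in range(225,318,2):
    u=np.where(b[v])[0]
    if len(u): pts.append(W[v,u.min(),:2])
vx,vy,x0,y0=cv2.fitLine(np.array(pts,np.float32),cv2.DIST_HUBER,0,.01,.01).ravel();print("edge ang",np.degrees(np.arctan2(vy,vx)),x0,y0)
allP=np.vstack([W[200:335,400:465].reshape(-1,3),S[170:245,205:330].reshape(-1,3)])
cols=np.vstack([I[200:335,400:465].reshape(-1,3),J[170:245,205:330].reshape(-1,3)])
hs=cv2.cvtColor(cols[None],cv2.COLOR_BGR2HSV)[0]
a=np.arctan2(vy,vx); a=a if np.cos(a)>0 else a+np.pi
ex=np.array([np.cos(a),np.sin(a)]);ey=np.array([-ex[1],ex[0]])
C=np.array([.5771,-.2281])
L=np.c_[(allP[:,:2]-C)@ex,(allP[:,:2]-C)@ey,allP[:,2]]
ok=(abs(L[:,1])<.06)&(abs(L[:,0])<.2)
top=np.zeros(len(L),bool);top[:135*65]=1
br=ok&(hs[:,1]>150)&(hs[:,2]>110)&(hs[:,0]<30)&(L[:,2]>.045)
for n,m in(("top",top),("scene",~top)):
    q=L[br&m&(abs(L[:,0])<.035)];print(n,"sleeve pct",np.round(np.percentile(q,[2,50,98],axis=0),4).tolist())
    bb=ok&m&(L[:,2]>.004)&(L[:,2]<.017)&(cols.max(1)<110);print(" base pct",np.round(np.percentile(L[bb],[1,99],axis=0),4).tolist())
    k=L[ok&m&(L[:,2]>.1)];print(" block",np.round(np.percentile(k,[1,99],axis=0),4).tolist())
# ridge profile by local x, both cams
for x in np.arange(-.15,.09,.006):
    q=[];
    for m in(top,~top):
        k=L[ok&m&(abs(L[:,0]-x)<.003)&(abs(L[:,1])<.03)&(L[:,2]>.03)]
        q.append((len(k),*(np.round([k[:,2].max(),k[:,1].min(),k[:,1].max()],3) if len(k) else [])))
    print(round(x,3),*[tuple(map(float,t)) for t in q])
m=np.zeros(W.shape[:2],bool);m[262:360,455:520]=1
m&=(W[...,2]>.018)&(W[...,2]<.035);r=cv2.minAreaRect(W[m][:,:2].astype(np.float32));print("tray",r,m.sum())
E
```

```text
base ((0.5472762584686279, -0.2236238718032837), (0.06984583288431168, 0.2824162244796753), 77.9124984741211) 1446
edge ang -11.727509 0.5463263 -0.18903723
top sleeve pct [[-0.0184, -0.0192, 0.0696], [-0.0002, 0.0009, 0.0817], [0.0189, 0.0163, 0.0868]]
 base pct [[-0.1699, -0.0354, 0.0045], [0.096, 0.0325, 0.0147]]
 block [[0.0561, -0.0295, 0.1001], [0.1113, 0.0265, 0.1332]]
scene sleeve pct [[-0.0129, -0.0054, 0.0675], [0.0037, 0.0113, 0.0809], [0.0215, 0.0192, 0.0903]]
 base pct [[-0.1632, -0.0363, 0.0049], [0.1134, 0.0337, 0.0168]]
 block [[0.0579, -0.0316, 0.1003], [0.1136, 0.0263, 0.136]]
-0.15 (36.0, 0.073, -0.016, 0.013) (37.0, 0.072, -0.014, 0.015)
-0.144 (15.0, 0.072, -0.006, 0.006) (35.0, 0.075, -0.013, 0.015)
-0.138 (24.0, 0.074, -0.017, 0.014) (10.0, 0.076, -0.017, 0.006)
-0.132 (37.0, 0.075, -0.019, 0.015) (21.0, 0.075, -0.026, 0.018)
-0.126 (28.0, 0.078, -0.02, 0.014) (16.0, 0.075, -0.018, 0.017)
-0.12 (38.0, 0.082, -0.019, 0.017) (25.0, 0.084, -0.006, 0.016)
-0.114 (26.0, 0.082, -0.014, 0.015) (43.0, 0.085, -0.011, 0.016)
-0.108 (27.0, 0.081, -0.011, 0.01) (21.0, 0.08
[... 1454 characters left out ...]
082, -0.006, 0.011)
0.036 (18.0, 0.079, -0.013, 0.009) (21.0, 0.084, -0.006, 0.011)
0.042 (23.0, 0.078, -0.01, 0.008) (20.0, 0.082, -0.01, 0.01)
0.048 (22.0, 0.079, -0.013, 0.008) (22.0, 0.082, -0.009, 0.008)
0.054 (52.0, 0.13, -0.015, 0.018) (17.0, 0.081, -0.01, 0.01)
0.06 (100.0, 0.133, -0.021, 0.019) (49.0, 0.139, -0.016, 0.017)
0.066 (69.0, 0.136, -0.03, 0.024) (57.0, 0.138, -0.025, 0.02)
0.072 (63.0, 0.132, -0.03, 0.027) (92.0, 0.135, -0.022, 0.029)
0.078 (63.0, 0.126, -0.029, 0.028) (82.0, 0.126, -0.015, 0.03)
0.084 (69.0, 0.125, -0.03, 0.027) (87.0, 0.129, -0.025, 0.029)
tray ((0.4438934326171875, -0.38115325570106506), (0.11321999877691269, 0.2006962150335312), 86.13998413085938) 570
```

```bash
cat >> h.py <<'E'
A=np.radians(-11.73);EX=np.array([np.cos(A),np.sin(A)]);EY=np.array([-EX[1],EX[0]])
def cpl(x,z,y=-.001): # x relative to sleeve_mid at home
    p=np.array([.5771,-.2281])+x*EX+y*EY; return [p[0],p[1],z]
def pick_yaw(p,yaw):
    q=[(y,inverse_kinematics(p,down(y))) for y in(yaw,yaw+np.pi)]
    q=[(max(abs(np.array(j)-np.array(state()["joint_pos"]))),y) for y,j in q if j is not None]
    return min(q)[1]
E
python3 - <<'E'
from h import *
y=pick_yaw(cpl(-.006,.067),A+np.pi/2);q=down(y)
move_to(cpl(-.006,.19),q);s=state();print(s["time"],s["joint_pos"])
move_l(cpl(-.006,.067),.15);close();s=state();print(s["time"],s["finger_gap"],s["ft_force"],s["finger_force"])
f0=np.array(s["ft_force"][:2])@EX
move_l(cpl(.0085,.067),.03);hold(.4);s=state();print(s["ee_pos"],s["ft_force"],np.array(s["ft_force"][:2])@EX-f0,s["finger_gap"])
im=snap("top");cv2.imwrite("pics/pull.png",cv2.resize(im["frame"][190:340,380:580],(800,600),interpolation=2))
E
```

```text
3.2 [-4.33741782e-01  1.26482515e-01  1.26441234e+00  2.02146522e-04
  1.75061077e+00  1.34037464e+00]
4.9417 0.04208652737096236 [-0.73401419 -6.56216201 -1.39218678] 29.997586011886597
[ 0.582634   -0.23242202  0.06695793] [-10.22248038  -2.91176442   4.55898121] -10.032439558818186 0.041831937467616605
```

View pics/pull.png

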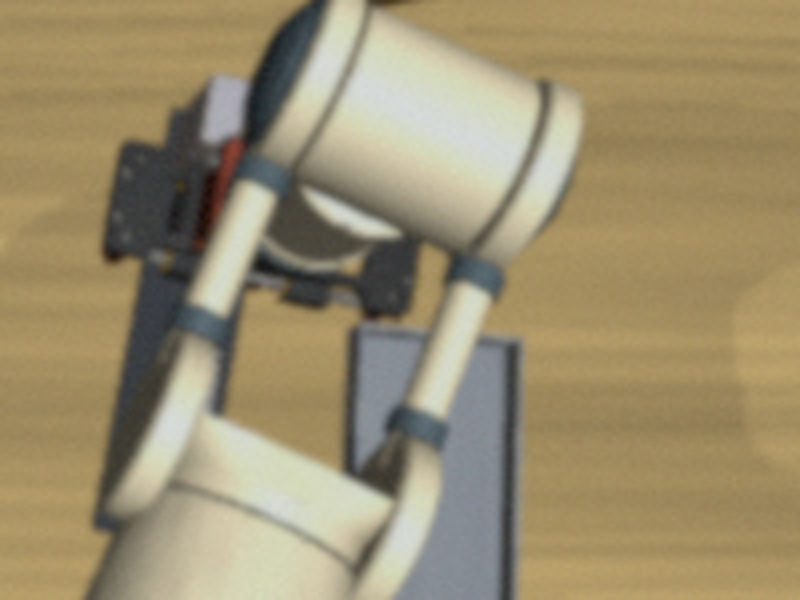

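The arm hides the sleeve in this view. The force reads about 10 N, against 11 N expected fully back, so I pull slightly further until it meets the stop.

```bash
python3 - <<'E'
from h import *
for x in(.0095,.0105,.0115):
    move_l(cpl(x,.067),.02);hold(.2);s=state();f=np.array(s["ft_force"][:2])@EX;print(x,f,(np.array(s["ee_pos"][:2])-cpl(0,0)[:2])@EX)
    if f<-19: break
hold(.3);gripper_open();hold(.3);move_l(cpl(x,.19),.2)
j=list(state()["joint_pos"]);j[0]+=.7;movej(j)
im=snap("top");np.save("top1.npy",cloud(im));cv2.imwrite("pics/top1.png",im["frame"]);cv2.imwrite("pics/c1.png",cv2.resize(im["frame"][200:350,140:500],(792,330),interpolation=2));print(state()["time"])
im=snap("scene");np.save("scene1.npy",cloud(im));cv2.imwrite("pics/scene1.png",im["frame"])
E
```

```text
0.0095 -10.95640906120551 0.007199020794441772
0.0105 -10.895693701531641 0.008100984290153762
0.0115 -13.426300013613995 0.008336343280332318
11.2417
```

View pics/c1.png

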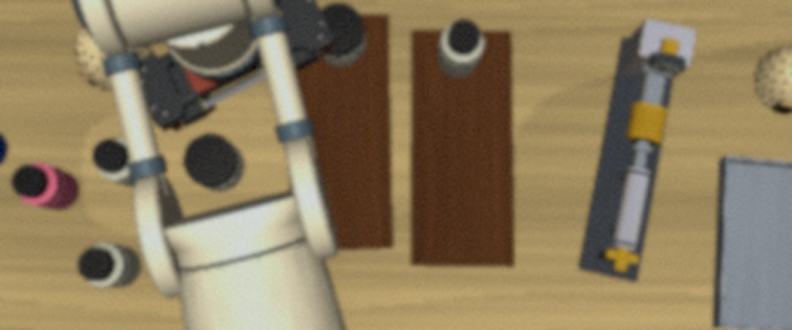

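The nozzle now sits out with a gap in front of the sleeve, at crop (641,155). I check both positions numerically.

```bash
python3 - <<'E'
from h import *
for n in(0,1):
    W=np.load(f"top{n}.npy");I=cv2.imread(f"pics/top{n}.png")
    hs=cv2.cvtColor(I,cv2.COLOR_BGR2HSV);m=np.zeros(W.shape[:2],bool);m[205:335,400:460]=1
    m&=(hs[...,1]>150)&(hs[...,2]>110)&(W[...,2]>.05)
    q=W[m];L=np.c_[(q[:,:2]-[.5771,-.2281])@EX,(q[:,:2]-[.5771,-.2281])@EY]
    for a,b in((-.05,.04),(-.2,-.1)):
        k=L[(L[:,0]>a)&(L[:,0]<b)];print(n,np.round(np.percentile(k,[2,50,98],axis=0),4).tolist())
    m=np.zeros(W.shape[:2],bool);m[262:360,455:520]=1
    z=W[...,2];m&=(z>.02)&(z<.035);P=W[m]
    print("tray",np.round(np.percentile(P,[1,50,99],axis=0),4).tolist(),cv2.minAreaRect(P[:,:2].astype(np.float32)))
E
```

```text
0 [[-0.0184, -0.0192], [-0.0002, 0.0009], [0.0189, 0.0163]]
0 [[-0.1463, -0.0172], [-0.1334, -0.0007], [-0.1257, 0.0142]]
tray [[0.3434, -0.4403, 0.0201], [0.4492, -0.3836, 0.0265], [0.5465, -0.32, 0.0317]] ((0.44389164447784424, -0.381156861782074), (0.11321493238210678, 0.20069283246994019), 86.1349868774414)
1 [[-0.0181, -0.0194], [-0.0005, 0.0012], [0.0185, 0.016]]
1 [[-0.1657, -0.017], [-0.1527, 0.0006], [-0.145, 0.014]]
tray [[0.3434, -0.4404, 0.0203], [0.4493, -0.3815, 0.0266], [0.5461, -0.32, 0.0317]] ((0.44370338320732117, -0.38140249252319336), (0.11424000561237335, 0.20040452480316162), 85.94574737548828)
```

```bash
python3 - <<'E'
from h import *
y=pick_yaw(cpl(-.088,.068),A+np.pi/2);q=down(y)
move_to(cpl(-.088,.16),q);move_l(cpl(-.088,.068),.15);close();s=state();print(s["time"],s["finger_gap"],s["finger_force"])
if not .02<s["finger_gap"]<.032: raise SystemExit("gap")
move_l(cpl(-.088,.16),.12)
T=np.array([.4437,-.3813]);y2=y+(np.radians(-3.5)-A)
move_to([T[0],T[1],.14],down(y2));print(state()["finger_gap"])
move_l([T[0],T[1],.039],.12);hold(.2);gripper_open();hold(.3);move_l([T[0],T[1],.2],.25)
j=list(state()["joint_pos"]);j[0]+=.8;movej(j);hold(.2)
im=snap("top");np.save("top2.npy",cloud(im));cv2.imwrite("pics/top2.png",im["frame"]);print(state()["time"])
E
```

```text
14.6167 0.025055427605813484 30.0001922249794
0.02559970043760028
21.5333
```

View pics/top2.png

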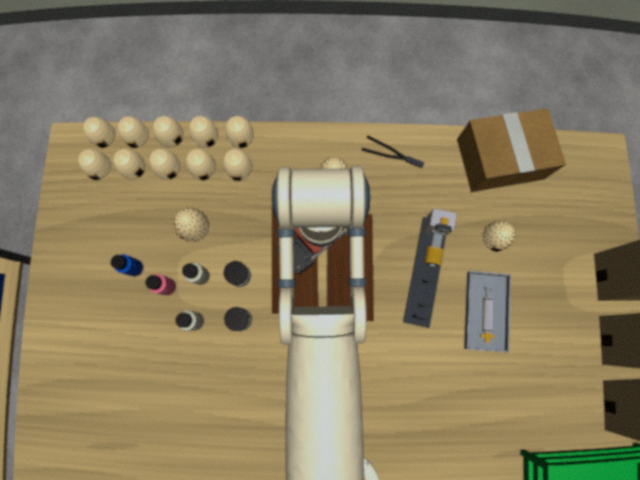

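Nozzle lies in the tray at pixel (488,312). Now the bottles: the two white ones at (194,272) and (187,320), unchanged.

```bash
cat >> h.py <<'E'
def pp(src,yaw,dst,yaw2,zg,glo,ghi,board=.016):
    y=pick_yaw([*src,zg],yaw);q=down(y)
    move_to([*src,.22],q);move_l([*src,zg],.18);close();s=state();print(s["time"],s["finger_gap"],s["finger_force"])
    if not glo<s["finger_gap"]<ghi: raise SystemExit("gap")
    move_l([*src,.22],.18)
    y2=pick_yaw([*dst,zg+board],yaw2);move_to([*dst,.22],down(y2));print("gap",state()["finger_gap"])
    move_l([*dst,zg+board],.12);hold(.15);s=state();print("down",s["ft_force"]);gripper_open();hold(.15);move_l([*dst,.22],.25)
E
python3 - <<'E'
from h import *
pp((.4102,.3726),0,(.466,-.0245),np.pi/2,.054,.044,.052)
pp((.5264,.3643),0,(.548,-.0245),np.pi/2,.054,.044,.052)
j=list(state()["joint_pos"]);j[0]-=.9;movej(j);hold(.2)
im=snap("top");np.save("top3.npy",cloud(im));cv2.imwrite("pics/top3.png",im["frame"]);print(state()["time"])
E
```

```text
24.675 0.04775225652334058 29.95900422334671
gap 0.04761292889090096
down [ 0.12758254 -0.35361828 -3.53873426]
33.7 0.0477474084633239 29.89725261926651
gap 0.047780975262098534
down [ 0.35843174  0.0707408  -1.32871111]
41.45
```

View pics/top3.png

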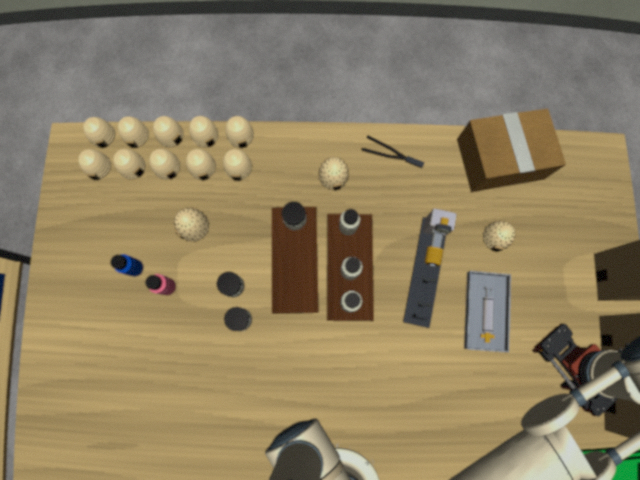

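Both bottles stand on board_a at (351,266) and (351,301). The upper jar has been knocked to (230,284), so I re-measure before each jar pick.

```bash
python3 - <<'E'
from meas import *
W=np.load("top3.npy")
p=circ(W,(230,284),.06,.075,r=22);print(p)
d=np.radians(2.1);B=np.array([.5748,.1203]);bx=np.array([np.cos(d),np.sin(d)])
assert abs(p[2]-.03)<.003
pp(tuple(p[:2]),np.pi/2,tuple(B+0.005*bx),np.pi/2,.038,.056,.064)
j=list(state()["joint_pos"]);j[0]-=.9;movej(j)
W=cloud(snap("top"));P=W[250:345,180:268].reshape(-1,3);P=P[(P[:,2]>.06)&(P[:,2]<.075)&(P[:,1]>.19)]
c,r=cv2.minEnclosingCircle(P[:,:2].astype(np.float32));print(c,r,len(P));assert abs(r-.03)<.003
pp(c,np.pi/2,tuple(B-.082*bx),np.pi/2,.038,.056,.064)
j=list(state()["joint_pos"]);j[0]-=.9;movej(j);hold(.3)
im=snap("top");W=cloud(im);np.save("top4.npy",W);cv2.imwrite("pics/top4.png",im["frame"]);print(state()["time"])
def big(u0,u1,v0,v1,a,b):
    P=W[v0:v1,u0:u1].reshape(-1,3);P=P[(P[:,2]>a)&(P[:,2]<b)];c,r=cv2.minEnclosingCircle(P[:,:2].astype(np.float32));return np.round([*c,r,len(P)],4)
for v in(215,258,295): print("jar",big(268,322,v-19,v+19,.075,.09))
for v in(218,266,301): print("bottle",big(325,378,v-17,v+17,.115,.135))
k=W[275:348,470:505].reshape(-1,3);k=k[(k[:,2]>.017)&(k[:,2]<.06)];print("nozzle",np.round(np.percentile(k,[2,50,98],axis=0),4).tolist())
E
```

```text
[5.021e-01 2.771e-01 3.040e-02 6.750e-02 4.760e+02]
45.7833 0.059500204140182256 30.00039428472519
gap 0.05960954629447055
down [ 0.10384082 -0.95270945 -2.86734193]
(0.4155571162700653, 0.2538525462150574) 0.03017284907400608 480
56.85 0.059575699666338 30.00049263238907
gap 0.059887092496706554
down [ 0.3274501   0.38249124 -2.36616882]
63.9333
jar [6.799e-01 1.216e-01 3.020e-02 4.540e+02]
jar [5.647e-01 1.206e-01 4.590e-02 4.840e+02]
jar [4.941e-01 1.197e-01 3.000e-02 4.770e+02]
bottle [ 6.633e-01 -1.760e-02  1.830e-02  1.840e+02]
bottle [ 5.452e-01 -2.320e-02  1.810e-02  1.950e+02]
bottle [ 4.629e-01 -2.290e-02  1.830e-02  1.970e+02]
nozzle [[0.3678, -0.4136, 0.0176], [0.3935, -0.3731, 0.0241], [0.5372, -0.3317, 0.032]]
```

View pics/top4.png

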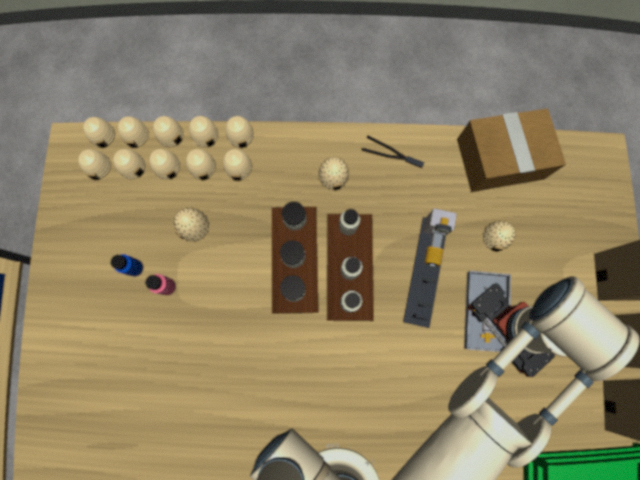

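Jars stand on board_b at (293,253) and (292,289), and the bottles are in place. The gripper covers the tray in this view, so I check the nozzle in the earlier unobstructed picture, then hand in.

```bash
python3 - <<'E'
from h import *
j=list(state()["joint_pos"]);j[0]+=.9;movej(j);hold(.2)
W=cloud(snap("top"));T=np.array([.4437,-.3813])
k=W[275:350,465:512].reshape(-1,3);k=k[(abs(k[:,1]-T[1])<.042)&(abs(k[:,0]-T[0])<.088)&(k[:,2]>.014)&(k[:,2]<.06)];print("nozzle",np.round(np.percentile(k,[2,50,98],axis=0),4).tolist(),len(k))
P=W[:,268:322].reshape(-1,3);P=P[(P[:,2]>.075)&(P[:,2]<.09)&(abs(P[:,0]-.585)<.042)];print(cv2.minEnclosingCircle(P[:,:2].astype(np.float32)),len(P))
print(state()["ee_pos"],state()["time"])
if .02<np.percentile(k[:,2],98)<.042: print(job_done())
E
```

```text
nozzle [[0.3709, -0.3896, 0.0152], [0.4312, -0.3761, 0.0257], [0.5053, -0.3629, 0.0327]] 525
((0.582183837890625, 0.0979350209236145), 0.012401172891259193) 9
[0.49248927 0.11698807 0.21841387] 65.8
the job is handed in; nothing more can be done
None
```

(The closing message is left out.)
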